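Check a microtome return spring on the spring tester

ROBOT

A 6-joint arm with a two-finger parallel gripper is mounted at the origin on the work surface. World frame = base frame: x ahead of the robot, y to its left, z up, the work surface at z = 0. Lengths are in mm, angles in rad, forces in N, time in s.
With the tool pointing down it reaches from about 375 to 900 mm from the base axis. Payload 3.1 kg.
Tool frame: the origin (TCP) lies midway between the tips of the shut fingers; the grasp point (between the pads) lies 19 mm behind it; z points along the fingers, y is the line along which they close (so a half turn about z gives the same grasp; the last joint's range is limited). The gripper opens to 87 mm and grips with 3 to 60 N. Pads are 19 mm wide; open, the fingers measure 117 mm over their backs; the gripper's body (75 mm by 190 mm) begins 51 mm behind the grasp point.
Start: joints at [1.099, 0.527, 1.433, -0, 1.181, -0.178], TCP at [180.954, 598.208, 222.548] pointing down, gripper open.
Joint ranges: [-3.08, 3.08], [-0.75, 2.2], [0.22, 2.44], [-1.43, 4.57], [0, 2.65], [-2.85, 2.85]. Speed limits (rad/s): [2.79, 2.79, 3.14, 3.14, 3.14, 3.14].

INTERFACE

Orientations are given as a 3x3 rotation matrix whose columns are the frame's x, y, z axes.
In Python, from bench import * gives the robot as it stands.
- The arm moves only by the shell command python3 -m inch 'ROWS' [FORCE]. ROWS is JSON, a list of rows, each a list of 7 numbers: the shift along the tool's x, y, z in mm, then the turn, a rotation vector about the tool's x, y, z in rad, then the finger opening in mm, from 0 to 87. In form: [[x, y, z, wx, wy, wz, gripper], ...]. A call has 1 to 5 rows; each row shifts and turns the commanded pose from where the row before left it, along the tool's axes as they then stand; what a row does not reach is not made up. A row lasts 1/12 s, in which the tool goes at most 41.7 mm and 7.16 degrees, less where a joint would pass 70% of its speed; a pose out of reach is approached as far as the arm can. A call with a gripper value outside its range is refused whole. The fingers move at their own pace and stop on an object; FORCE is the grip in N (left out, the last holds). Time passes only in rows, so rows that do not move let the fingers close. It gives the time, the measured TCP pose, the force, the opening and the grip force at its end, in the units of the state.
- observe(): the state, without advancing time (a new reading comes with each control period).
- get_image(name): name is "scene" or "top" or "wrist"; returns the picture (480x640x3 uint8, blue, green, red); there is no depth.
- camera_params(name): a dict with "K" (3x3 intrinsics, pixels), "eye" and "rotation" of the camera in the world. Camera axes: x right, y up, looking along -z (the intrinsics and any distortion apply to the point x, -y, -z); pixel columns grow to the right and rows downward; lengths in mm; the calibration is good to about 2 mm. A picture is of the moment at which its call begins: read the wrist's pose just before it. camera_params takes no time and is no camera call; for the wrist camera it gives the pose at the moment of the call.
- hand_in(): hands the job in; it is judged then, once.
The state is a dict: "time": time; "q": joint angles; "joint_vel": joint speeds; "effort": joint torques, N m; "ee_pos": TCP position; "orientation": TCP orientation; "force": force on the tool from outside, world axes, zero at the start; "wrist_torque": the same for the moment, N m; "width": opening from 0.0 (shut) to 1.0 (fully open); "gripper_force": force on a finger pad.
Only numpy, scipy, OpenCV 4.12 (cv2) and the standard library are available. Lean on these libraries where they do the work, as an engineer would, in place of code of your own. Each camera call takes 0.05 s, during which the arm holds its last target. There are 200 camera calls.

TASK

Test the return spring that stands in the tester: with the closed gripper press its cap straight down with a load of about 15 N, never more than 20 N, hold that load steadily for a good second so that the cap leaves the pointer at the loaded length, and let the spring come back up. Then compare the pointer with the clamped reference mark beside it: if the pointer stayed higher than the mark the spring is good, so lift it out and stand it upright in the round dish; if the pointer went lower than the mark the spring is tired, so stand it upright in the rectangular tray. Keep the gripper off the tester itself, and leave the mark, the spare spring in the rack and everything else as they are.

Things in the scene. Friction and masses are not known exactly. Their poses are not given: they have to be found in the camera images.
- tester: spring tester: fixed grey plate 130 mm (its x) by 190 mm (y from -60 to +130 mm), 20 mm thick; origin on the bench under the seat, z up. Two steel columns 10 mm thick at y = +52 mm (with the pointer) and +100 mm (with the mark), joined by a bridge, top 110 mm above the bench. A gripper over the seat that closes along the tester's x clears them
- tester_seat (a point): centre of the floor of the seat, 20 mm above the bench: a dark ring 8 mm high, 28.4 mm inside and 40 mm outside, in which the foot of the spring stands with 1 mm of play a side; the spring lifts straight out
- pointer (a joint): how far the pointer has been pushed down its column (m), 0 at the top where it starts, up to 0.035. Friction (1 N) keeps it where it is left
- pointer_tip (a point): upper edge of the brass pointer's tip, 72 mm from the seat's axis along the tester's y, 79 mm above the bench at the start. Its tongue, upper face level with the tip, lies 1 mm under the rim of the spring's cap (reaching to 17 mm from the axis): the cap takes it down as it is pressed, and it stays at the lowest place the cap's underside reached
- mark_tip (a point): upper edge of the tip of the dark steel reference mark, a collar clamped on the outer column, its tip facing the pointer's, 77 mm from the seat's axis along the tester's y; 59 to 77 mm above the bench, different each time. Compare its height with that of pointer_tip
- spring_a: return spring, 70 mm tall when free, about 0.09 kg: dark steel foot 26 mm across, 10 mm high; bare coil; flat aluminium cap 44 mm across, 10 mm thick, which slides down up to 30 mm. Origin: centre of the foot's underside, z up. spring_a and spring_b look alike, their stiffness differs (0.7 to 2.5 N/mm); the one in the tester's seat is to be tested, the other is a spare; which is where changes
- spring_b: return spring, 70 mm tall when free, about 0.09 kg: dark steel foot 26 mm across, 10 mm high; bare coil; flat aluminium cap 44 mm across, 10 mm thick, which slides down up to 30 mm. Origin: centre of the foot's underside, z up. spring_a and spring_b look alike, their stiffness differs (0.7 to 2.5 N/mm); the one in the tester's seat is to be tested, the other is a spare; which is where changes
- spring_a_top (a point): centre of the flat top face of spring_a's cap, 70 mm above its foot's underside when free
- spring_b_top (a point): centre of the flat top face of spring_b's cap, 70 mm above its foot's underside when free
- rack_seat (a point): centre of the floor of the spare's seat in the rack, 20 mm above the bench: a black block 70 by 70 by 20 mm, fixed, with a ring like that of the tester on top
- dish_in (a point): centre of the inner floor, 5 mm above the bench, of the round grey plastic dish for good springs: 136 mm across outside, rim 18 mm high, wall 4 mm, fixed
- tray_in (a point): centre of the inner floor, 5 mm above the bench, of the rectangular grey plastic tray for tired springs: 150 mm (its x) by 130 mm (its y) outside, rim 18 mm high, wall 4 mm, fixed
- cassette_1: a white tissue cassette lying on the bench, 41 by 29 by 7 mm, not to be moved; origin under its centre
- cassette_2: a second such cassette, not to be moved
- slidebox: cardboard slide box 80 by 30 by 30 mm, not to be moved; origin under its centre
- jar: small glass jar with a blue lid, 48 mm across, 70 mm tall, not to be moved; origin under its centre
- reagent: white plastic bottle 52 mm across, 120 mm tall, not to be moved; origin under its centre
- driver: screwdriver lying on the bench, its handle and blade along its own x axis, not to be moved
Not all that is in view belongs to the job. What is shaped like the spring_b but pink is not meant.

How it is judged:
By the outcome, as a careful person would: the job done as asked, in the order asked, and still so for the second after the job is handed in, with the robot touching nothing.
It also fails if it takes over 51 s, if anything falls off the work surface, if the arm or the gripper's body presses on something with over 40 N, if the wrist force passes 120 N, or if a joint passes its speed limit or range.

## Working session

There is one attempt and no reset: what is moved stays moved. The work goes in short steps, Python scripts to look and compute and a shell command to move; the robot and the scene stay as the last step left them, time stands still between calls to the robot, and variables do not carry over. Pictures are saved under pics/ and viewed, at most 10 in all, crops included, and the job is handed in when it is done.

```bash
ls; mkdir -p pics
python3 - <<'E'
from bench import *
import cv2
for n in ("scene","top"):
    cv2.imwrite(f"pics/{n}0.png",get_image(n)); p=camera_params(n); print(n,p)
s=observe();print(s["orientation"],s["force"],s["time"],s["width"])
E
```

```text
pics
scene {'K': array([[593.3183325 ,   0.        , 330.71387626],
       [  0.        , 593.3183325 , 244.05671442],
       [  0.        ,   0.        ,   1.        ]]), 'eye': array([1241.55340569,  -77.17094311, 1179.34207588]), 'rotation': array([[ 0.09544251, -0.85245212,  0.51401956],
       [ 0.99543299,  0.08071096, -0.05097936],
       [ 0.00197045,  0.51653763,  0.85626222]])}
top {'K': array([[471.49983219,   0.        , 317.56608761],
       [  0.        , 471.49983219, 240.81875598],
       [  0.        ,   0.        ,   1.        ]]), 'eye': array([ 399.96476073,    5.11209121, 1007.58671098]), 'rotation': array([[-0.01234276,  0.98715882, -0.15926432],
       [-0.99985372, -0.0140704 , -0.0097245 ],
       [-0.01184054,  0.15912099,  0.98718808]])}
[[-9.57165778e-01  2.89539271e-01 -8.26602852e-04]
 [ 2.89540306e-01  9.57164256e-01 -1.73161480e-03]
 [ 2.89824217e-04 -1.89677727e-03 -9.99998159e-01]] [0.7571415  0.29011351 0.34109736] 0.1 0.9974385345330892
```

View pics/scene0.png

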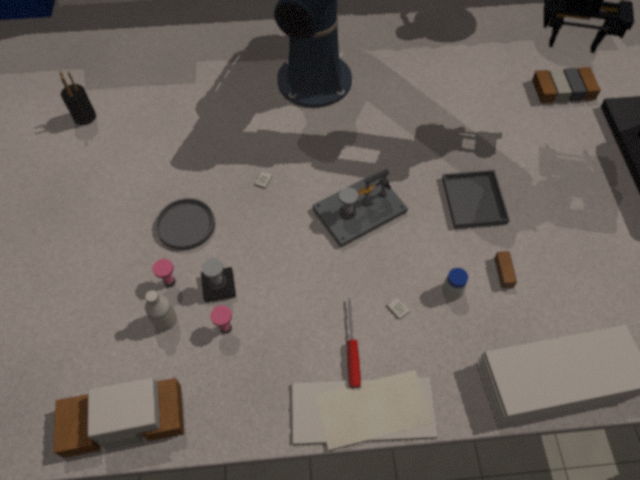

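View pics/top0.png

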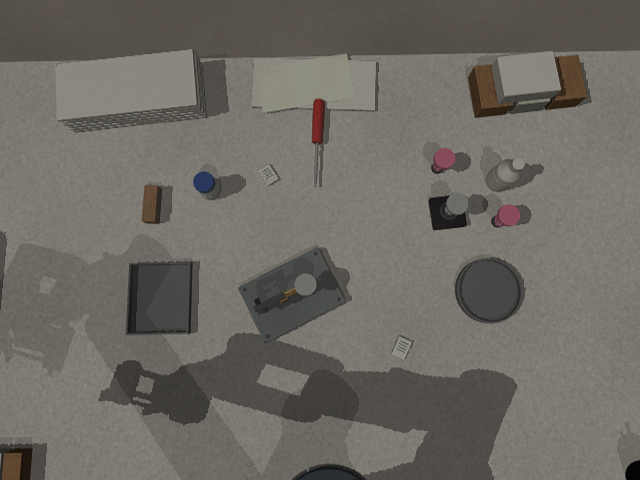

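The scene view shows the tester at about (360,207) with its cap at (348,196), the rack spare at (213,270), the dish at (185,223) and the tray at (475,199). In the top view these are the cap at (305,284), the dish at (489,290) and the tray at (160,298); the tester's columns are to the left of the seat.

```bash
cat > h.py <<'E'
import numpy as np, cv2
from bench import *
def ray(c,uv):
    d=np.linalg.inv(c["K"])@np.array([uv[0],uv[1],1.]); d=c["rotation"]@np.array([d[0],-d[1],-d[2]])
    return np.array(c["eye"]),d/np.linalg.norm(d)
def plane(c,uv,z):
    o,d=ray(c,uv); return o+d*(z-o[2])/d[2]
def tri(*cu):
    A=np.zeros((3,3));b=np.zeros(3);R=[]
    for c,u in cu:
        o,d=ray(c,u);P=np.eye(3)-np.outer(d,d);A+=P;b+=P@o;R.append((o,d,P))
    x=np.linalg.solve(A,b); return x,[round(float(np.linalg.norm(P@(x-o))),2) for o,d,P in R]
def proj(c,x):
    p=np.array(c["rotation"]).T@(np.asarray(x,float)-c["eye"]); p=c["K"]@np.array([p[0],-p[1],-p[2]]); return p[:2]/p[2]
E
python3 - <<'E'
from h import *
t=cv2.imread("pics/top0.png");s=cv2.imread("pics/scene0.png")
a=cv2.resize(t[240:350,230:360],None,fx=5,fy=5,interpolation=cv2.INTER_CUBIC)[:550,:650]
b=cv2.resize(s[165:250,305:415],None,fx=5,fy=5,interpolation=cv2.INTER_CUBIC)
cv2.imwrite("pics/c1.png",a)
def blob(im,box,lo,hi):
    x0,y0,x1,y1=box; g=cv2.cvtColor(im[y0:y1,x0:x1],cv2.COLOR_BGR2GRAY); m=cv2.inRange(g,lo,hi)
    n,l,st,ce=cv2.connectedComponentsWithStats(m); 
    for i in np.argsort(-st[1:,4])[:3]+1: print(box,st[i],ce[i]+[x0,y0])
for im,box in((t,(285,265,325,300)),(s,(332,182,362,215))):
    x0,y0,x1,y1=box; print(cv2.cvtColor(im[y0:y1,x0:x1],cv2.COLOR_BGR2GRAY)[::2,::2])
# plate: 
for nm,im,box,lo,hi in(("dish",t,(445,245,535,335),0,85),("tray",t,(115,250,205,345),0,85),("dish",s,(145,190,225,255),0,95),("tray",s,(435,160,515,235),0,95)):
    print(nm);blob(im,box,lo,hi)
E
```

```text
[[ 77  78  77  77  68  67  69  69  66  69  69  70  69  69  72  78  79  77
   77  79]
 [ 77  76  77  76  67  68  70  69  68  70  68  69  69  69  67  77  76  77
   78  77]
 [ 78  74  76  76  67  69  68  68  68  69  70  69  68  67  66  77  74  75
   78  78]
 [ 75  73  75  76  68  68  68  69  68  70  67  68  70  67  69  77  77  78
   79  62]
 [ 75  77  75  72  69  68  70  67  64  91  89  88  66  66  74  77  78  79
   62  54]
 [ 74  75  65  67  68  67  68 101 110 112 112 109 111 103  76  75  78  62
   54  54]
 [ 67  65  66  66  69  66 100 112 112 108 110 111 111 111 102  76  78  54
   54  54]
 [ 67  66  66  67  72  78 112 111 110 111 109 108 111 112 111  74  52  73
   57  55]
 [ 65  65  73  75  74 107 109 109 112 108 111 111 110 110 112 114  52  53
   53  53]
 [ 66  73  75  73  73 110 110 107 109 111 109 110 111 109 111 113  53  54
   52  55]
 [ 63  65  74  75  73 114 110 110 108 107 108 111 108 112 110 114  52  53
   54  53]
 [ 70  73  73  75  72 109 110 111 111 109 108 108 110 110 111 115  53  54
   54  55]
 [ 65  73  72  98  84  99 110 108 111 110 109 108 106 111 112  70  54  53
   70 
[... 1126 characters left out ...]
 79  81  79  80  75  69  53  55  59  59  64  52  52  51  51]
 [ 79  78  79  80  73  56  49  51  49  58  62  48  53  55  63]
 [ 77  76  75  73  53  41  48  48  65  68  67  55  65  71  75]
 [ 76  74  69  61  40  39  42  53  59  67  68  52  69  77  78]
 [ 67  64  55  51  39  39  36  42  51  61  53  52  70  79  76]
 [ 50  56  56  51  42  35  37  36  42  38  38  50  67  80  76]]
dish
(445, 245, 535, 335) [  10   12   71   66 3635] [489.30371389 289.87977992]
tray
(115, 250, 205, 345) [  11   10   74   75 5169] [162.48829561 297.58328497]
dish
(145, 190, 225, 255) [   7    8   64   54 2621] [183.75619992 224.98168638]
tray
(435, 160, 515, 235) [   2    9   73   62 3494] [472.57212364 199.85060103]
```

View pics/c1.png

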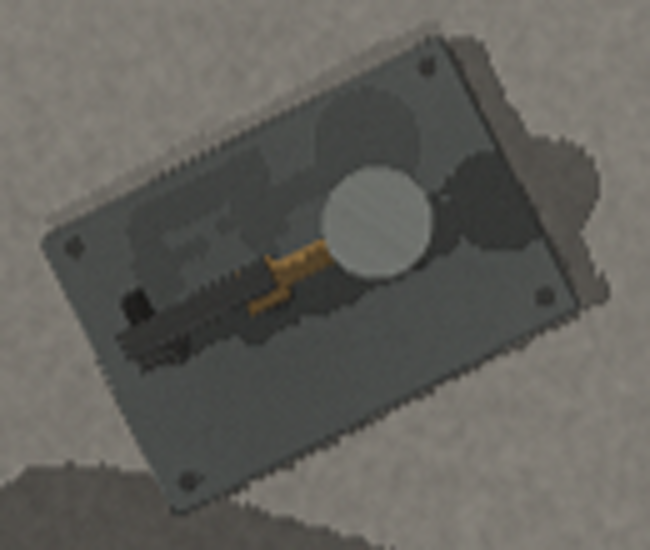

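The crop shows the cap disc centred at crop (377,222), top-view pixel (305.4,284.4). The plate corners are clear, and the brass pointer, bridge and mark lie down-left, along the tester's +y.

Run:
```python
from h import *
T=camera_params("top");S=camera_params("scene");s=cv2.imread("pics/scene0.png");t=cv2.imread("pics/top0.png")
g=cv2.cvtColor(s,cv2.COLOR_BGR2GRAY)
m=np.zeros_like(g);m[188:203,339:359]=cv2.inRange(g[188:203,339:359],103,119);m=cv2.morphologyEx(m,cv2.MORPH_OPEN,np.ones((3,3),np.uint8))
c=max(cv2.findContours(m,0,1)[0],key=cv2.contourArea);es=cv2.fitEllipse(cv2.convexHull(c));print(es)
g=cv2.cvtColor(t,cv2.COLOR_BGR2GRAY);m=0*g;m[270:300,290:320]=cv2.inRange(g[270:300,290:320],95,125)
c=max(cv2.findContours(m,0,1)[0],key=cv2.contourArea);et=cv2.fitEllipse(c);print(et)
print("cap",tri((T,et[0]),(S,es[0])), plane(T,et[0],90),plane(S,es[0],90))
C=np.array([plane(T,u,20) for u in((317,247.4),(239,288.6),(266,342.6),(345.6,301))]);print(C)
y=(C[1]-C[0]+C[2]-C[3]);y/=np.linalg.norm(y);print("ydir",y,"yaw of y deg",np.degrees(np.arctan2(y[1],y[0])),[np.linalg.norm(C[i]-C[i-1]) for i in range(4)])
x=np.cross(y,[0,0,1]);print("seat from plate",C.mean(0)-35*y, "x",x)
for n,ut,us in(("dish",(489.3,289.9),(185,223)),("tray",(160,298),(474,199))):print(n,tri((T,ut),(S,us)),plane(T,ut,18),plane(S,us,18))
o=observe();W=camera_params("wrist");print(o["ee_pos"],W["eye"],W["rotation"],W["K"])
```

```text
((347.9581604003906, 194.38473510742188), (14.002469062805176, 18.258806228637695), 95.40605926513672)
((304.06884765625, 284.4029541015625), (20.07566261291504, 24.465057373046875), 66.7890396118164)
cap (array([462.35083634,  40.05628563,  91.96819145]), [1.3, 1.3]) [462.6001013   41.43517927  90.        ] [460.87170097  38.9611751   90.        ]
[[545.19911879  16.21309663  20.        ]
 [460.40649208 180.42674283  20.        ]
 [349.16374326 123.31550919  20.        ]
 [431.8311555  -41.83567872  20.        ]]
ydir [-0.45321742  0.89140001  0.        ] yaw of y deg 116.95029832232979 [np.float64(127.36544044674291), np.float64(184.8131790391053), np.float64(125.04656001369803), np.float64(184.68572201690517)]
seat from plate [462.51273705  38.33091725  20.        ] x [ 0.89140001  0.45321742 -0.        ]
dish (array([ 451.35843925, -342.86652098,   12.58780631]), [0.41, 0.41]) [ 451.02087171 -341.40418836   18.        ] [ 455.17771151 -341.21937311   18.        ]
tray (array([443.56064008, 350.0648635 ,   6.76772158]), [0.02, 0.02]) [443.07212452 346.2137114   18.        ] [451.20852137 345.95186307  18.        ]
[180.6747761  597.63815887 221.67001996] [103.8944446  621.2161368  383.40417994] [[ 0.28934477 -0.91595914 -0.278026  ]
 [ 0.95721892  0.27583817  0.08743711]
 [-0.00339864 -0.29143122  0.95658575]] [[347.11274647   0.         317.0952809 ]
 [  0.         347.11274647 241.89967983]
 [  0.           0.           1.        ]]
```

```bash
r='[-27,-28.4,4,0,0,0,0]'; python3 -m inch '[[-27,-28,4,0,0,0,0],[-27,-28,4,0,0,0,0],[-27,-28,4,0,0,0,0],[-27,-28,4,0,0,0,0],[-27,-28,4,0,0,0,0]]' && python3 -m inch '[[-27,-28,4,0,0,0,0],[-27,-28,4,0,0,0,0],[-27,-28,4,0,0,0,0],[-27,-28,4,0,0,0,0],[-27,-28,4,0,0,0,0]]' && python3 -m inch '[[-27,-28,4,0,0,0,0],[-27,-28,4,0,0,0,0],[-27,-28,4,0,0,0,0],[-27,-28,4,0,0,0,0],[-20,-28,0,0,0,0,0]]' && python3 -m inch '[[0,0,0,0,0,0.12,0],[0,0,0,0,0,0.12,0],[0,0,0,0,0,0.12,0],[0,0,0,0,0,0.12,0],[0,0,0,0,0,0.12,0]]' && python3 -m inch '[[0,0,0,0,0,0.12,0],[0,0,0,0,0,0.086,0],[0,0,0,0,0,0,0]]'
```

```text
time: 0.52
ee_pos: [269.7, 423.3, 202.1]
orientation: [[-0.957, 0.289, -0.0], [0.289, 0.957, -0.001], [0.0, -0.001, -1.0]]
force: [1.0, 0.6, -0.4]
width: 0.709
gripper_force: 0.0
time: 0.93
ee_pos: [358.6, 250.3, 182.3]
orientation: [[-0.957, 0.289, -0.0], [0.289, 0.957, -0.0], [0.0, -0.0, -1.0]]
force: [1.1, 0.3, -0.4]
width: 0.325
gripper_force: 0.0
time: 1.35
ee_pos: [441.7, 78.7, 166.0]
orientation: [[-0.957, 0.29, 0.0], [0.29, 0.957, -0.0], [-0.0, 0.0, -1.0]]
force: [0.3, 0.2, 0.1]
width: 0.018
gripper_force: 0.0
time: 1.77
ee_pos: [440.0, 80.7, 166.3]
orientation: [[-0.621, 0.784, -0.001], [0.784, 0.621, 0.0], [0.001, -0.001, -1.0]]
force: [0.7, 0.0, 0.8]
width: 0.005
gripper_force: 0.0
time: 2.02
ee_pos: [440.1, 80.9, 166.4]
orientation: [[-0.452, 0.892, -0.001], [0.892, 0.452, 0.0], [0.0, -0.0, -1.0]]
force: [-0.4, -0.8, 0.2]
width: 0.008
gripper_force: 0.0
```

Run:
```python
from h import *
import pickle
W=camera_params("wrist");im=get_image("wrist");pickle.dump(W,open("w1.pkl","wb"));cv2.imwrite("pics/w1.png",im)
print(W["eye"])
```

```text
[403.65501811 152.44290345 328.09462673]
```

View pics/w1.png

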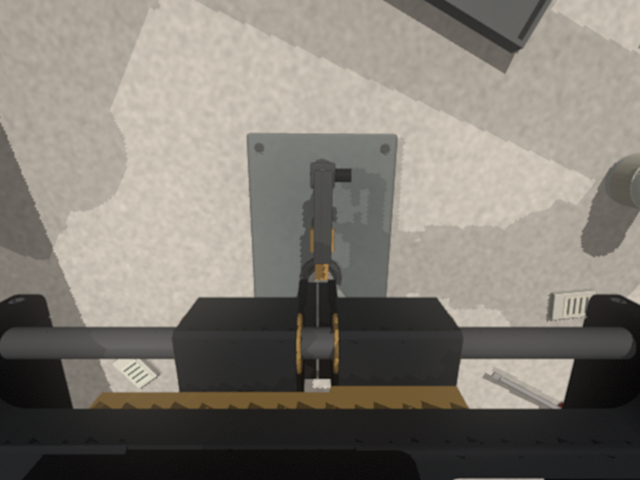

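The wrist view shows the plate square with the image (corners (248,134) and (396,134)). The bridge hides the tips from above and the fingers hide the cap.

Run:
```python
from h import *
import pickle
W=pickle.load(open("w1.pkl","rb"))
a,b=plane(W,(248,134),20),plane(W,(396,134),20);c,d=plane(W,(253,290),20),plane(W,(387.5,290),20)
print(a,b,np.linalg.norm(a-b),np.linalg.norm(c-d))
x=(b-a)/np.linalg.norm(b-a);x2=(d-c)/np.linalg.norm(d-c);print(x,x2)
y=np.array([x[1],-x[0],0]);
if y[1]<0:y=-y
print("seat",(a+b)/2-130*y, "axis dir",((a+b)/2-(c+d)/2)/np.linalg.norm((a+b)/2-(c+d)/2))
p=observe()["ee_pos"];R=np.array(observe()["orientation"])
print("tool delta to (462,38.5)",R.T@(np.array([462,38.5,p[2]])-p))
```

```text
[350.55074779 127.17212012  20.        ] [462.40472381 183.95571895  20.        ] 125.44197482079436 130.34413928860425
[0.89167901 0.45266825 0.        ] [8.91528608e-01 4.52964393e-01 4.36102606e-16]
seat [465.32460789  39.64564813  20.        ] axis dir [-4.45860366e-01  8.95102527e-01 -1.96863479e-16]
tool delta to (462,38.5) [-4.77544141e+01  1.68730007e-01 -1.01370665e-02]
```

```bash
python3 -m inch '[[-24,0,0,0,0,0,0],[-24,0.5,0,0,0,0,0],[0,0,30,0,0,0,0],[0,0,27,0,0,0,0],[0,0,10,0,0,0,0]]' 40 && python3 -m inch '[[0,0,4,0,0,0,0],[0,0,2,0,0,0,0],[0,0,2,0,0,0,0],[0,0,2,0,0,0,0],[0,0,0,0,0,0,0]]'
```

```text
time: 2.48
ee_pos: [461.1, 38.1, 97.1]
orientation: [[-0.455, 0.89, -0.004], [0.89, 0.455, 0.001], [0.002, -0.003, -1.0]]
force: [-0.2, -0.6, 0.2]
width: 0.01
gripper_force: 0.0
time: 2.9
ee_pos: [463.1, 38.4, 90.1]
orientation: [[-0.454, 0.891, 0.002], [0.891, 0.454, -0.0], [-0.001, 0.001, -1.0]]
force: [0.9, 0.1, 0.0]
width: 0.003
gripper_force: 0.2
```

```bash
python3 -m inch '[[0,0,1,0,0,0,0],[0,0,1,0,0,0,0],[0,0,1,0,0,0,0],[0,0,0,0,0,0,0],[0,0,0,0,0,0,0]]'
```

```text
time: 3.32
ee_pos: [463.2, 38.4, 87.3]
orientation: [[-0.454, 0.891, 0.002], [0.891, 0.454, -0.0], [-0.001, 0.002, -1.0]]
force: [-0.9, -0.2, 5.8]
width: 0.009
gripper_force: 3.0
```

```bash
python3 -m inch '[[0,0,1,0,0,0,0],[0,0,1,0,0,0,0],[0,0,0,0,0,0,0],[0,0,0,0,0,0,0]]' ; python3 -m inch '[[0,0,1,0,0,0,0],[0,0,0,0,0,0,0],[0,0,0,0,0,0,0]]'
```

```text
time: 3.65
ee_pos: [463.3, 38.4, 85.6]
orientation: [[-0.454, 0.891, 0.002], [0.891, 0.454, -0.0], [-0.001, 0.002, -1.0]]
force: [-0.5, -0.1, 9.8]
width: 0.007
gripper_force: 4.6
time: 3.9
ee_pos: [463.3, 38.3, 84.8]
orientation: [[-0.454, 0.891, 0.002], [0.891, 0.454, -0.0], [-0.001, 0.002, -1.0]]
force: [-1.2, 0.7, 10.4]
width: 0.007
gripper_force: 5.4
```

```bash
python3 -m inch '[[0,0,1,0,0,0,0],[0,0,1,0,0,0,0],[0,0,0,0,0,0,0]]'; python3 -m inch '[[0,0,0,0,0,0,0],[0,0,0,0,0,0,0]]'
```

```text
time: 4.15
ee_pos: [463.3, 38.3, 83.0]
orientation: [[-0.454, 0.891, 0.003], [0.891, 0.454, -0.0], [-0.002, 0.002, -1.0]]
force: [-2.1, 0.2, 13.1]
width: 0.009
gripper_force: 7.2
time: 4.32
ee_pos: [463.4, 38.3, 83.2]
orientation: [[-0.454, 0.891, 0.003], [0.891, 0.454, -0.0], [-0.002, 0.002, -1.0]]
force: [-2.0, -0.2, 13.6]
width: 0.006
gripper_force: 7.0
```

```bash
python3 -m inch '[[0,0,0.8,0,0,0,0],[0,0,0,0,0,0,0],[0,0,0,0,0,0,0]]'; for i in 1 2 3 4; do python3 -m inch '[[0,0,0,0,0,0,0],[0,0,0,0,0,0,0],[0,0,0,0,0,0,0],[0,0,0,0,0,0,0]]' | grep -E 'time|ee_pos|^force'; done
```

```text
time: 4.57
ee_pos: [463.4, 38.3, 82.5]
orientation: [[-0.454, 0.891, 0.003], [0.891, 0.454, -0.0], [-0.002, 0.002, -1.0]]
force: [-2.2, 1.3, 15.5]
width: -0.0
gripper_force: 7.7
time: 4.9
ee_pos: [463.4, 38.3, 82.5]
force: [-1.8, 1.1, 14.4]
time: 5.23
ee_pos: [463.4, 38.3, 82.5]
force: [-1.4, 0.5, 15.0]
time: 5.57
ee_pos: [463.4, 38.3, 82.5]
force: [-0.7, -0.2, 14.8]
time: 5.9
ee_pos: [463.4, 38.3, 82.5]
force: [-1.1, 0.1, 16.2]
```

```bash
python3 -m inch '[[0,0,-2,0,0,0,0],[0,0,-3,0,0,0,0],[0,0,-4,0,0,0,0],[0,0,-15,0,0,0,0],[0,0,-35,0,0,0,0]]' && python3 -m inch '[[0,33,0,0,0,0,0],[0,33,0,0,0,0,0],[0,34,0,0,0,0,0],[0,0,0,0.12,0,0,0],[0,0,0,0.12,0,0,0]]' && python3 -m inch '[[0,0,0,0.12,0,0,0],[0,0,0,0.12,0,0,0],[0,0,0,0.12,0,0,0],[0,0,0,0.12,0,0,0],[0,0,0,0,0,0,0]]'
python3 - <<'E'
from h import *
import pickle
W=camera_params("wrist");im=get_image("wrist");pickle.dump(W,open("w2.pkl","wb"));cv2.imwrite("pics/w2full.png",im)
u=proj(W,np.array([463,39,75])+75*np.array([-.4535,.891,0]));print(W["eye"],u)
x,y=int(u[0]),int(u[1]);y0=max(0,y-50);x0=max(0,x-65)
cv2.imwrite("pics/w2.png",cv2.resize(im[y0:y0+100,x0:x0+130],None,fx=6,fy=6,interpolation=cv2.INTER_CUBIC));print(x0,y0)
E
```

```text
time: 6.32
ee_pos: [459.7, 38.7, 137.6]
orientation: [[-0.454, 0.891, -0.009], [0.891, 0.454, 0.001], [0.005, -0.007, -1.0]]
force: [0.4, 0.9, -0.1]
width: 0.003
gripper_force: 0.0
time: 6.73
ee_pos: [552.2, 83.8, 141.0]
orientation: [[-0.454, 0.865, -0.214], [0.891, 0.44, -0.111], [-0.002, -0.241, -0.971]]
force: [0.4, -0.1, -0.2]
width: 0.001
gripper_force: 0.0
time: 7.15
ee_pos: [552.0, 85.0, 134.3]
orientation: [[-0.455, 0.664, -0.593], [0.89, 0.342, -0.301], [0.003, -0.665, -0.747]]
force: [-0.1, -0.0, -1.7]
width: 0.005
gripper_force: 0.0
[611.37516656 205.17798223 255.17560335] [270.45567583 144.05400812]
205 94
```

View pics/w2.png

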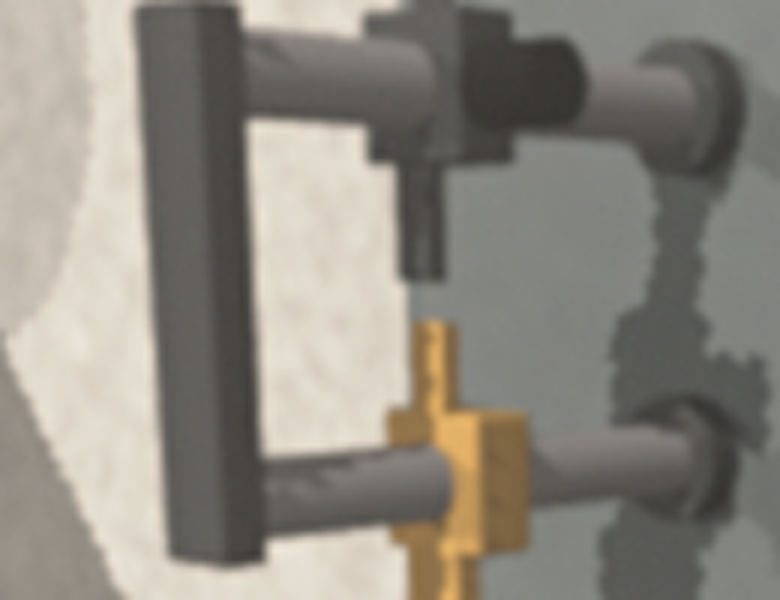

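The crop shows up pointing left. The mark tip's upper edge is at crop (400,280) and the pointer tip's at (413,322), so the pointer looks about 2 mm lower. I'll confirm with a flatter second view.

```bash
python3 -m inch '[[0,0,0,0.12,0,0,0],[0,0,0,0.12,0,0,0],[0,0,0,0.12,0,0,0],[0,-3,26,0,0,0,0],[0,-3,26,0,0,0,0]]' && python3 -m inch '[[0,0,0,0,0,0,0],[0,0,0,0,0,0,0]]'
python3 - <<'E'
from h import *
import pickle
W=camera_params("wrist");im=get_image("wrist");pickle.dump(W,open("w3.pkl","wb"));cv2.imwrite("pics/w3full.png",im)
u=proj(W,np.array([463,39,75])+75*np.array([-.4535,.891,0]));print(W["eye"],u)
x,y=int(u[0]),int(u[1]);y0=max(0,y-40);x0=max(0,x-55)
cv2.imwrite("pics/w3.png",cv2.resize(im[y0:y0+80,x0:x0+110],None,fx=7,fy=7,interpolation=cv2.INTER_CUBIC));print(x0,y0)
E
```

```text
time: 7.62
ee_pos: [507.7, 61.6, 117.4]
orientation: [[-0.455, 0.42, -0.786], [0.891, 0.215, -0.4], [0.001, -0.882, -0.472]]
force: [0.4, 0.1, 0.6]
width: 0.002
gripper_force: 0.0
time: 7.78
ee_pos: [506.8, 60.9, 121.4]
orientation: [[-0.453, 0.419, -0.787], [0.892, 0.214, -0.399], [0.001, -0.882, -0.471]]
force: [-0.6, 0.1, 1.0]
width: 0.008
gripper_force: 0.0
[597.81959168 197.16083654 197.35737719] [345.19170743 144.42806111]
290 104
```

View pics/w3.png

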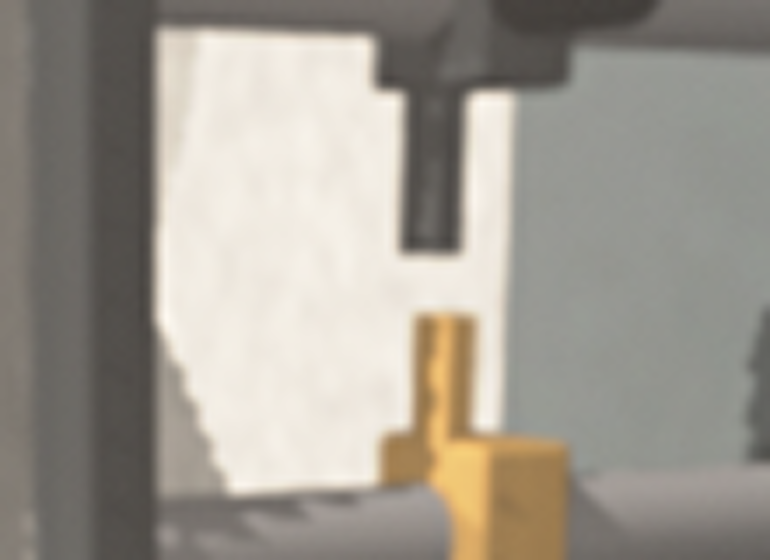

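The second view shows the mark tip's upper edge at crop (402,250) and the pointer's at (415,316). Both tips have the same width, and constant-height lines (the bridge) run vertically, so the pointer is lower. Next I'll triangulate and locate the cap for the grasp.

Run:
```python
from h import *
import pickle
A=pickle.load(open("w2.pkl","rb"));B=pickle.load(open("w3.pkl","rb"))
f=lambda x,y:(205+(x+.5)/6-.5,94+(y+.5)/6-.5); g=lambda x,y:(290+(x+.5)/7-.5,104+(y+.5)/7-.5)
for n,a,b in(("mark",(400,280),(402,250)),("ptr",(413,322),(415,316))):
    x,e=tri((A,f(*a)),(B,g(*b)));d=x-[463,39,0];print(n,x,e,"tester x,y",d@[.891,.4535,0],d@[-.4535,.891,0])
    for c,u in((A,f(*a)),(B,g(*b))):   # plane tester x=0
        o,r=ray(c,u);nn=np.array([.891,.4535,0]);t=nn@(np.array([463,39,0])-o)/(nn@r);print("   on plane",o+t*r)
# cap in wrist images
for k,W in((2,A),(3,B)):
    im=cv2.imread(f"pics/w{k}full.png");print(proj(W,[463,39,90]),proj(W,[463,39,80]))
im=cv2.imread("pics/w3full.png");cv2.imwrite("pics/w3b.png",im)
```

```text
mark [426.38967006 107.76755884  72.82101406] [0.18, 0.18] tester x,y -1.4337160420711375 77.87467954843666
   on plane [427.73812079 108.27967888  74.0775252 ]
   on plane [427.58186419 108.58667918  73.73951536]
ptr [430.28190333 103.66149212  72.2913209 ] [0.13, 0.13] tester x,y 0.1721625436782848 72.4510463217352
   on plane [430.07221126 103.69384733  72.14345515]
   on plane [430.19078683 103.46087968  72.17615136]
[259.48705949 243.15435907] [269.1757533  240.44810293]
[323.80692874 260.40847793] [336.54727758 258.05364684]
```

View pics/w3b.png

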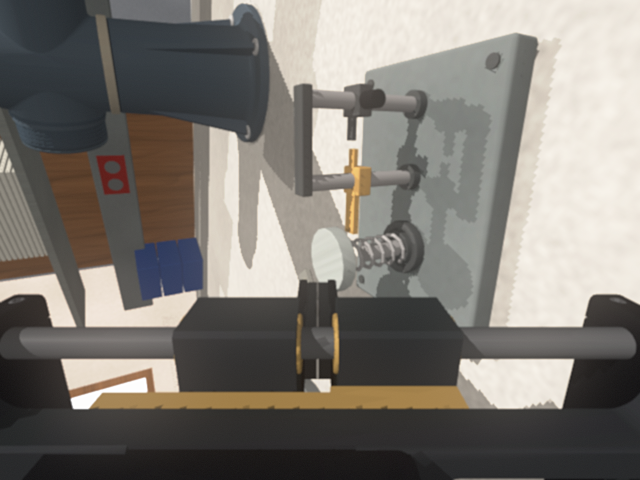

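The pointer is at z≈72.2 and the mark at z≈74.0 (72.5 expected from the press), so the spring is tired and goes in the tray. The cap has come back up and appears at (328,259), where the model predicts it. Now I'll undo the tilt, open and go over the spring.

```bash
python3 -m inch '[[0,3,-26,0,0,0,0],[0,3,-26,0,0,0,0],[0,0,0,-0.12,0,0,80],[0,0,0,-0.12,0,0,80],[0,0,0,-0.12,0,0,80]]' && python3 -m inch '[[0,0,0,-0.12,0,0,80],[0,0,0,-0.12,0,0,80],[0,0,0,-0.12,0,0,80],[0,0,0,-0.12,0,0,80],[0,0,0,-0.12,0,0,80]]' && python3 -m inch '[[0,0,0,-0.12,0,0,80],[0,-32,-4,0,0,0,80],[0,-32,0,0,0,0,80],[0,-32,0,0,0,0,80],[0,0,0,0,0,0,80]]'
python3 - <<'E'
from h import *
o=observe();R=np.array(o["orientation"]);print(R.T@(np.array([463,39,66])-o["ee_pos"]))
E
```

```text
time: 8.25
ee_pos: [554.5, 84.7, 140.4]
orientation: [[-0.454, 0.677, -0.579], [0.891, 0.344, -0.297], [-0.002, -0.651, -0.759]]
force: [0.3, 0.4, 0.3]
width: 0.149
gripper_force: 0.0
time: 8.67
ee_pos: [554.3, 84.0, 143.5]
orientation: [[-0.454, 0.886, -0.093], [0.891, 0.451, -0.052], [-0.005, -0.106, -0.994]]
force: [0.1, -0.0, 0.4]
width: 0.522
gripper_force: 0.0
time: 9.08
ee_pos: [460.0, 39.4, 145.3]
orientation: [[-0.453, 0.892, -0.004], [0.892, 0.453, -0.0], [0.002, -0.004, -1.0]]
force: [-0.8, 0.5, -0.2]
width: 0.884
gripper_force: 0.0
[-1.83745033  2.83674279 79.30551585]
```

```bash
python3 -m inch '[[-1,1,20,0,0,0,80],[0,0,20,0,0,0,80],[0,0,0,0,0,0,80]]'
python3 - <<'E'
from h import *
o=observe();R=np.array(o["orientation"]);print(R.T@(np.array([463,39,66])-o["ee_pos"]))
W=camera_params("wrist");im=get_image("wrist");print(proj(W,[463,39,90]));cv2.imwrite("pics/w4.png",im)
E
```

```text
time: 9.33
ee_pos: [467.7, 39.6, 103.5]
orientation: [[-0.453, 0.891, 0.0], [0.891, 0.453, -0.0], [-0.0, 0.0, -1.0]]
force: [-0.0, -0.4, -0.2]
width: 0.913
gripper_force: 0.0
[ 1.61154709 -4.48378317 37.4677406 ]
[309.37234926 285.66467994]
```

View pics/w4.png

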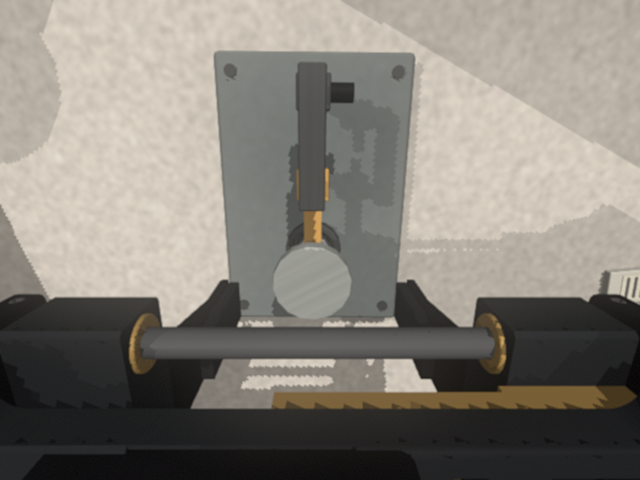

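The open fingers straddle the cap, whose centre is at (312,282), about 2 mm from the prediction. I'll correct for that, go down and grip.

```bash
python3 -m inch '[[3.5,-3,0,0,0,0,80],[0,0,18,0,0,0,80],[0,0,16,0,0,0,80],[0,0,4,0,0,0,80],[0,0,0,0,0,0,80]]' 30
python3 - <<'E'
from h import *
o=observe();R=np.array(o["orientation"]);print(R.T@(np.array([463.4,41,66])-o["ee_pos"]))
E
for i in 1 2; do python3 -m inch '[[0,0,0,0,0,0,40],[0,0,0,0,0,0,40],[0,0,0,0,0,0,40],[0,0,0,0,0,0,40],[0,0,0,0,0,0,40]]'; done
```

```text
time: 9.8
ee_pos: [463.2, 41.8, 66.0]
orientation: [[-0.454, 0.891, -0.0], [0.891, 0.454, 0.0], [0.0, -0.0, -1.0]]
force: [0.4, -0.3, -0.1]
width: 0.918
gripper_force: 0.0
[-0.75891578 -0.17188725 -0.00821338]
time: 10.22
ee_pos: [463.4, 41.5, 66.2]
orientation: [[-0.454, 0.891, 0.001], [0.891, 0.454, -0.0], [-0.001, 0.001, -1.0]]
force: [0.9, 0.8, -0.5]
width: 0.627
gripper_force: 0.0
time: 10.63
ee_pos: [463.2, 41.5, 65.7]
orientation: [[-0.454, 0.891, 0.0], [0.891, 0.454, 0.0], [-0.0, 0.0, -1.0]]
force: [-0.5, -0.4, 0.2]
width: 0.49
gripper_force: 30.0
```

```bash
python3 -m inch '[[0,0,-3,0,0,0,40],[0,0,-6,0,0,0,40],[0,0,-10,0,0,0,40],[0,0,-15,0,0,0,40],[0,0,-20,0,0,0,40]]' && python3 -m inch '[[0,0,-25,0,0,0,40],[0,0,-25,0,0,0,40],[0,0,-20,0,0,0,40],[0,0,-4,0,0,0,40],[0,0,0,0,0,0,40]]' && python3 -m inch '[[10,4,0,0,0,0,40],[18,8,0,0,0,0,40],[24,11,0,0,0,0,40],[28,12,0,0,0,0,40],[28,12,0,0,0,0,40]]' && python3 -m inch '[[28,12,0,0,0,0,40],[28,12,0,0,0,0,40],[28,12,0,0,0,0,40],[28,12,0,0,0,0,40],[24,11,0,0,0,0,40]]' && python3 -m inch '[[18,8,0,0,0,0,40],[12,6,0,0,0,0,40],[6,3,0,0,0,0,40],[0,0,0,0,0,0,40],[0,0,0,0,0,0,40]]'
python3 - <<'E'
from h import *
o=observe();R=np.array(o["orientation"]);print(R.T@(np.array([445,346,51])-o["ee_pos"]))
W=camera_params("wrist");im=get_image("wrist");print([proj(W,[445,346,5])]);
t=get_image("scene")[120:270,400:560];cv2.imwrite("pics/w5.png",np.hstack([cv2.resize(im,(427,320)),cv2.resize(t,(341,320))]))
E
```

```text
time: 11.05
ee_pos: [462.0, 41.6, 119.8]
orientation: [[-0.454, 0.891, -0.003], [0.891, 0.454, 0.0], [0.002, -0.003, -1.0]]
force: [0.8, -0.7, -0.7]
width: 0.5
gripper_force: 30.0
time: 11.47
ee_pos: [463.9, 41.5, 195.2]
orientation: [[-0.454, 0.891, 0.004], [0.891, 0.454, -0.001], [-0.002, 0.003, -1.0]]
force: [0.3, -0.5, -2.1]
width: 0.488
gripper_force: 30.0
time: 11.88
ee_pos: [454.3, 160.5, 191.8]
orientation: [[-0.453, 0.892, -0.004], [0.892, 0.453, -0.0], [0.002, -0.004, -1.0]]
force: [1.1, 0.1, -0.6]
width: 0.494
gripper_force: 30.0
time: 12.3
ee_pos: [444.5, 309.1, 191.5]
orientation: [[-0.455, 0.891, -0.005], [0.891, 0.455, -0.001], [0.001, -0.005, -1.0]]
force: [0.9, 0.1, -0.7]
width: 0.491
gripper_force: 30.0
time: 12.72
ee_pos: [445.1, 346.2, 192.8]
orientation: [[-0.454, 0.891, -0.002], [0.891, 0.454, -0.002], [-0.001, -0.002, -1.0]]
force: [-0.5, -0.8, -0.8]
width: 0.497
gripper_force: 30.0
[-7.01977849e-02  1.73524736e-01  1.41844236e+02]
[array([317.6054774 , 217.25228213])]
```

View pics/w5.png

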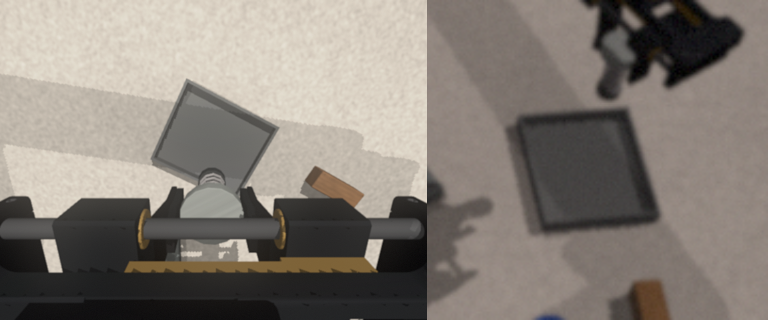

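The left panel shows the spring held upright and the tray centred near full-frame pixel (321,210), against a predicted (318,217). The target is good, so I'll lower it.

```bash
python3 -m inch '[[0,0,15,0,0,0,40],[0,0,25,0,0,0,40],[0,0,30,0,0,0,40],[0,0,25,0,0,0,40],[0,0,20,0,0,0,40]]' && python3 -m inch '[[0,0,12,0,0,0,40],[0,0,7,0,0,0,40],[0,0,3,0,0,0,40],[0,0,0,0,0,0,40],[0,0,0,0,0,0,40]]' && python3 -m inch '[[0,0,2,0,0,0,40],[0,0,1.5,0,0,0,40],[0,0,1,0,0,0,40],[0,0,0,0,0,0,40],[0,0,0,0,0,0,40]]'
```

```text
time: 13.23
ee_pos: [445.3, 345.2, 77.2]
orientation: [[-0.452, 0.892, -0.002], [0.892, 0.452, -0.001], [-0.0, -0.002, -1.0]]
force: [-0.4, 0.1, -0.6]
width: 0.491
gripper_force: 30.0
time: 13.65
ee_pos: [446.4, 346.8, 57.5]
orientation: [[-0.453, 0.891, 0.001], [0.891, 0.453, 0.001], [-0.0, 0.001, -1.0]]
force: [0.3, 0.7, -0.5]
width: 0.491
gripper_force: 30.0
time: 14.07
ee_pos: [445.7, 347.0, 52.4]
orientation: [[-0.454, 0.891, 0.0], [0.891, 0.454, 0.0], [0.0, 0.0, -1.0]]
force: [0.7, 0.8, -1.3]
width: 0.49
gripper_force: 30.0
```

```bash
python3 -m inch '[[0,0,0.7,0,0,0,40],[0,0,0.7,0,0,0,40],[0,0,0.5,0,0,0,40],[0,0,0,0,0,0,40],[0,0,0,0,0,0,40]]'; sleep 0;  python3 - <<'E'
from h import *
print(observe()["force"])
E
```

```text
time: 14.48
ee_pos: [445.7, 346.8, 50.3]
orientation: [[-0.454, 0.891, -0.0], [0.891, 0.454, -0.0], [-0.0, -0.0, -1.0]]
force: [0.7, 0.0, -0.8]
width: 0.491
gripper_force: 30.0
[ 0.65407834  0.034006   -0.78418669]
```

```bash
for i in 1 2; do python3 -m inch '[[0,0,0.6,0,0,0,40],[0,0,0,0,0,0,40],[0,0,0,0,0,0,40]]' | grep -E "ee_pos|^force"; done
```

```text
ee_pos: [445.8, 346.9, 49.9]
force: [0.0, -0.4, -0.2]
ee_pos: [445.8, 346.9, 49.3]
force: [-0.8, 0.4, 2.1]
```

```bash
python3 -m inch '[[0,0,-0.8,0,0,0,40],[0,0,0,0,0,0,55],[0,0,0,0,0,0,75],[0,0,0,0,0,0,80],[0,0,0,0,0,0,80]]' && python3 -m inch '[[0,0,0,0,0,0,80],[0,0,0,0,0,0,80],[0,0,-4,0,0,0,80],[0,0,-10,0,0,0,80],[0,0,-20,0,0,0,80]]' && python3 -m inch '[[0,0,-35,0,0,0,80],[0,0,-40,0,0,0,80],[0,0,-30,0,0,0,80],[0,0,0,0,0,0,80],[0,0,0,0,0,0,80]]'
python3 - <<'E'
from h import *
im=get_image("wrist");t=get_image("scene")[120:320,140:540]
cv2.imwrite("pics/w6.png",np.vstack([cv2.resize(im[120:420],(640,300)),cv2.resize(t,(600,300))[:, :].copy() if 0 else cv2.copyMakeBorder(cv2.resize(t,(600,300)),0,0,0,40,0)]))
E
```

```text
time: 15.4
ee_pos: [445.7, 346.8, 49.9]
orientation: [[-0.454, 0.891, -0.0], [0.891, 0.454, -0.0], [-0.0, -0.0, -1.0]]
force: [-0.5, 0.8, -1.0]
width: 0.713
gripper_force: 0.0
time: 15.82
ee_pos: [444.3, 346.1, 83.1]
orientation: [[-0.454, 0.891, -0.004], [0.891, 0.454, -0.002], [-0.0, -0.005, -1.0]]
force: [1.1, 0.1, 0.1]
width: 0.914
gripper_force: 0.0
time: 16.23
ee_pos: [447.0, 347.6, 192.0]
orientation: [[-0.454, 0.891, 0.006], [0.891, 0.454, 0.003], [-0.0, 0.006, -1.0]]
force: [0.1, 0.6, -0.3]
width: 0.918
gripper_force: 0.0
```

View pics/w6.png

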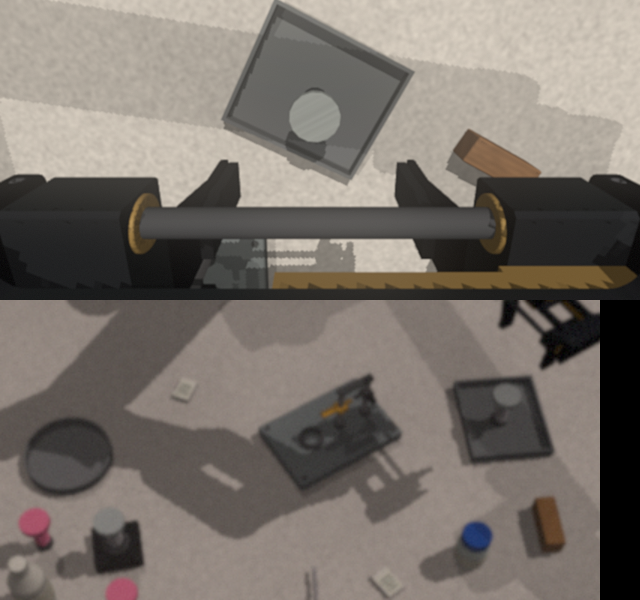

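The spring stands upright in the tray, with its cap at about (315,117) in the upper panel and (507,397) in the lower. The tester seat is empty and the spare and the other things are where they were.

```bash
python3 -c "
from bench import *
print(hand_in())"
```

```text
the job is handed in; nothing more can be done
None
```

I pressed the spring at about 15 N for 1.3 s; the pointer stayed about 1.8 mm lower than the mark (z 72.2 against 74.0 mm), so the spring is tired, and it now stands upright in the rectangular tray, with the job handed in at about 16 s.

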